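# Air the soil chamber: hold its sprung lid at the pointer

## Task

On the sample chamber's rear ledge stand a dark brown soil jar and a pale sand jar, one behind each blue sprung lid: take the bar handle of the lid in front of the brown jar and lift that lid until it is in line with the red pointer on its own side. The lid would spring shut by itself, so finish while still gripping the handle and holding the lid steady at the pointer. Leave the other lid shut, and do not disturb the pointers, the jars, the bottle or the spatula.

Things in the scene. Friction and masses are not known exactly. Their poses are not given: they have to be found in the camera images.
- chamber: white box with two wells side by side, a blue hinged lid on each, and a grey ledge behind the lids; fixed to the table. Box 180 mm deep, 340 wide, rim 130 high; ledge 120 deep, 60 high. Origin on the table, 100 mm behind the front face, midway across; +x from the front (handle side) to the ledge, +y to the left lid. Its place and yaw vary
- lid_left (a joint): angle of the left lid (chamber's +y side), rad: 0 shut, grows as its front edge is lifted, stop at 1.3. Blue plate 180 mm deep, 160 wide, 10 thick, about 0.25 kg, hinged along its rear edge. A spring always pulls it shut: lifting at the handle takes about 4 N when shut, 8 N at 0.8 rad
- lid_left_handle (a point): centre of the left lid's steel bar handle: round bar 12 mm thick, 90 long, along chamber y, 35 mm above the lid's top face, on two end posts, 30 mm behind the lid's front edge. Shut, it lies at chamber x -70, y +85, z 175.5 mm. Axes turn with the lid: x from handle to hinge in the lid's plane, z the lid's normal
- lid_left_hinge (a point): middle of the left lid's hinge line, at the underside of its rear edge (chamber x +80, y +85, z 130.5 mm); the line runs along chamber y. In the lid's own frame the handle's bar centre lies 150 mm in front of it and 45 mm above it
- pointer_left (a joint): angle in rad of the red pointer on the left outer side, about the same hinge line, sense and zero as lid_left: the lid is at the mark when lid_left equals pointer_left. Set between 0.3 and 0.8; stiff, stays where it is
- pointer_left_tip (a point): tip of the left red pointer: a strip 185 mm long, 9 high, from the hinge line to the tip, beside a fixed white arc with black ticks (arc top 280 mm above the table), 100 mm outward of the lid's middle; a 22 mm wide red tab at the tip. x from tip to hinge line. At the mark the lid's underside is in line with the strip's middle
- lid_right (a joint): angle of the right lid (chamber's -y side), rad: 0 shut, grows as its front edge is lifted, stop at 1.3. Blue plate 180 mm deep, 160 wide, 10 thick, about 0.25 kg, hinged along its rear edge. A spring always pulls it shut: lifting at the handle takes about 4 N when shut, 8 N at 0.8 rad
- lid_right_handle (a point): centre of the right lid's steel bar handle: round bar 12 mm thick, 90 long, along chamber y, 35 mm above the lid's top face, on two end posts, 30 mm behind the lid's front edge. Shut, it lies at chamber x -70, y -85, z 175.5 mm. Axes turn with the lid: x from handle to hinge in the lid's plane, z the lid's normal
- lid_right_hinge (a point): middle of the right lid's hinge line, at the underside of its rear edge (chamber x +80, y -85, z 130.5 mm); the line runs along chamber y. In the lid's own frame the handle's bar centre lies 150 mm in front of it and 45 mm above it
- pointer_right (a joint): angle in rad of the red pointer on the right outer side, about the same hinge line, sense and zero as lid_right: the lid is at the mark when lid_right equals pointer_right. Set between 0.3 and 0.8; stiff, stays where it is
- pointer_right_tip (a point): tip of the right red pointer: a strip 185 mm long, 9 high, from the hinge line to the tip, beside a fixed white arc with black ticks (arc top 280 mm above the table), 100 mm outward of the lid's middle; a 22 mm wide red tab at the tip. x from tip to hinge line. At the mark the lid's underside is in line with the strip's middle
- jar_soil_center (a point): centre (half-way up) of the DARK BROWN soil jar with a dark brown cap, 68 mm diameter, 85 mm high, 0.3 kg, standing loose on the ledge behind one of the two lids: it shows which chamber to open (behind the left lid: chamber y about +85; behind the right: about -85 mm)
- jar_sand_center (a point): centre of the PALE YELLOW sand jar, yellow cap, same size, on the ledge behind the other lid; bystander
- bottle_water_center (a point): centre of a pale bottle with a blue cap, 66 mm diameter, 150 mm high, standing on the table to the left; bystander
- spatula: spatula lying on the table to the right, handle towards the robot, 250 mm long, black grip; bystander. Origin in the middle of its length, at the table
There are look-alikes about, which are no part of the job. Of the things that look like the part that bears jar_sand_center, the middle-sized one is meant.

How it is judged:
At the end, for the whole second after the job is handed in: Fingers hold (over 1.5 N) the lid in front of the brown jar, still, within 0.06 rad of its own red pointer; other lid shut (under 0.03 rad); jars, bottle and spatula within 20 mm of their start, jars and bottle upright; pointer tips within 8 mm of their start (((y of jar_soil_center in the frame of chamber above 0 m and angle between the x axis of lid_left_handle and the x axis of pointer_left_tip, either way round below 0.06 rad and value of joint lid_left above 0.2 rad and velocity of joint lid_left between -0.05 and 0.05 rad/s and contact force between the fingers and lid_left above 1.5 N and value of joint lid_right below 0.03 rad) or (y of jar_soil_center in the frame of chamber below 0 m and angle between the x axis of lid_right_handle and the x axis of pointer_right_tip, either way round below 0.06 rad and value of joint lid_right above 0.2 rad and velocity of joint lid_right between -0.05 and 0.05 rad/s and contact force between the fingers and lid_right above 1.5 N and value of joint lid_left below 0.03 rad)) and distance of each of jar_soil_center, jar_sand_center, bottle_water_center, spatula from where it was at the start of the episode below 0.02 m and distance of each of pointer_left_tip, pointer_right_tip from where it was at the start of the episode below 0.008 m and angle between each of jar_soil_center, jar_sand_center, bottle_water_center's own z axis and vertical below 0.2 rad); the arm keeps its last pose, push and grip.
It fails at once if the lid in front of the sand jar is opened ((y of jar_soil_center in the frame of chamber above 0 m and value of joint lid_right above 0.1 rad) or (y of jar_soil_center in the frame of chamber below 0 m and value of joint lid_left above 0.1 rad)).
It fails at once if a jar, the bottle or the spatula is disturbed (moved over 30 mm) (distance of any of jar_soil_center, jar_sand_center, bottle_water_center, spatula from where it was at the start of the episode above 0.03 m).
It fails at once if a pointer is shifted (tip moved over 10 mm) (distance of any of pointer_left_tip, pointer_right_tip from where it was at the start of the episode above 0.01 m).
It also fails if it takes over 38 s, if anything falls off the work surface, if the arm or the gripper's body presses on something with over 40 N, if the wrist force passes 120 N, or if a joint passes its speed limit or range.

## Robot

A 6-joint arm with a two-finger parallel gripper is mounted at the origin on the work surface. World frame = base frame: x ahead of the robot, y to its left, z up, the work surface at z = 0. Lengths are in m, angles in rad, forces in N, time in s.
With the tool pointing down it reaches from about 0.425 to 0.95 m from the base axis. Payload 3.5 kg.
Tool frame: the origin (TCP) lies on the centre line of the jaws, within the pads' length; the fingertips stand 17 mm ahead of it and the grasp point (between the pads) lies 2 mm behind it; z points along the fingers, y is the line along which they close (so a half turn about z gives the same grasp; the last joint's range is limited). The gripper opens to 85 mm and grips with 20 to 120 N. Pads are 22 mm wide; open, the fingers measure 114 mm over their backs; the gripper's body (76 mm by 85 mm) begins 54 mm behind the grasp point. The pads swing forward as they close: fully open they stand 13 mm farther back than shut.
Start: joints at [-1.494, 0.286, 1.577, -0, 1.279, -0.15], TCP at [0.152, -0.658, 0.248] pointing down, gripper open.
Joint ranges: [-2.77, 2.77], [-0.9, 2.22], [0.21, 2.48], [-1.53, 4.67], [0.24, 2.81], [-2.84, 2.84]. Speed limits (rad/s): [2.79, 2.79, 3.14, 3.14, 3.14, 3.14].

## Interface

Orientations are given as a unit quaternion [x, y, z, w].
In Python, from plant import ctrl gives the robot as it stands. The module is installed in compiled form; this text tells all that it offers.
- The arm moves only by the tool drive_tool, never from a script. Its argument "moves" is a list of rows, each a list of 3 entries, a list of its own where there are three numbers: the turn, a rotation vector about the tool's x, y, z in rad, then the shift along the tool's x, y, z in m, then the finger opening in m, from 0 to 0.0854. A call has 1 to 5 rows; each row shifts and turns the commanded pose from where the row before left it, along the tool's axes as they then stand; what a row does not reach is not made up. A row lasts 1/8 s, in which the tool goes at most 62.5 mm and 10.7 degrees, less where a joint would pass 70% of its speed; a pose out of reach is approached as far as the arm can. A call with a gripper value outside its range is refused whole. The fingers move at their own pace and stop on an object; "grip_force" is the grip in N (left out, the last holds). Time passes only in rows, so rows that do not move let the fingers close. It gives the time, the measured TCP pose, the force, the opening and the grip force at its end, in the units of the state.
- ctrl.get_state(): the state, without advancing time (a new reading comes with each control period).
- ctrl.read_camera(name): name is "scene" or "top"; returns a dict with "image" (480x640x3 uint8, red, green, blue), "fx", "fy", "cx", "cy" (pixels), "R" (3x3) and "t" (3): a world point X has camera coordinates R X + t. Camera axes: x right, y down, z forward; pixel columns grow to the right and rows downward; lengths in m; the calibration is good to about 2 mm. A picture is of the moment at which its call begins. There is no depth.
- ctrl.sign_off(): hands the job in; it is judged then, once.
The state is a dict: "time": time; "qpos": joint angles; "dq": joint speeds; "joint_efforts": joint torques, N m; "eef_pos": TCP position; "tcp_rot": TCP orientation; "contact_force": force on the tool from outside, world axes, zero at the start; "wrist_torque": the same for the moment, N m; "opening": opening from 0.0 (shut) to 1.0 (fully open); "finger_force": force on a finger pad.
Only numpy, scipy, OpenCV 4.12 (cv2) and the standard library are available. Lean on these libraries where they do the work, as an engineer would, in place of code of your own. Each camera call takes 0.05 s, during which the arm holds its last target. There are 200 camera calls.

## Working session

There is one attempt and no reset: what is moved stays moved. The work goes in short steps, Python scripts to look and compute and a tool call to move; the robot and the scene stay as the last step left them, time stands still between calls to the robot, and variables do not carry over. Pictures are saved under pics/ and viewed, at most 10 in all, crops included, and the job is handed in when it is done.

Besides the shell and the picture viewer there is one more tool, called after ">>>" as name(argument=value, ...), one argument or row to a line, values as JSON. drive_tool: Moves the arm, as the interface text tells. Its arguments: {"type":"object","properties":{"moves":{"type":"array","items":{"type":"array"}},"grip_force":{"type":"number"}},"required":["moves"]}

```bash
mkdir -p pics; python3 - <<'E'
from plant import ctrl
import cv2
for n in ("scene","top"):
    c=ctrl.read_camera(n); cv2.imwrite(f"pics/{n}0.png",c["image"][:,:,::-1])
    print(n,c["fx"],c["cx"],c["cy"],c["R"],c["t"])
s=ctrl.get_state();print(s)
E
```

```text
scene 588.8025894054942 318.4589753266505 234.92214223976805 [[ 0.84287852  0.53783177 -0.01711119]
 [ 0.43553015 -0.70053855 -0.5652957 ]
 [-0.31602103  0.46902316 -0.82471085]] [-0.50591817 -0.18251479  1.82928095]
top 487.6439517233026 322.99360807705693 244.5980275316757 [[-0.02062131 -0.99915366 -0.03559102]
 [-0.98095989  0.02709615 -0.19231092]
 [ 0.19311254  0.03094766 -0.98068843]] [0.04159421 0.63734349 1.17399169]
{'time': 0.1, 'qpos': array([-1.49397322e+00,  2.87123107e-01,  1.57802610e+00, -1.24686167e-05,
        1.27862229e+00, -1.50009214e-01]), 'dq': array([-6.40302539e-04, -2.82556209e-03, -5.48203787e-03,  2.88971769e-05,
       -7.08132362e-04, -5.55254396e-05]), 'joint_efforts': array([ 1.10431050e-03, -4.07292151e+01, -2.93698525e+01, -1.27864773e-04,
        3.39191589e-03,  6.58582437e-06]), 'eef_pos': array([ 0.15177869, -0.65713881,  0.24705721]), 'tcp_rot': array([ 9.93574485e-01,  1.13174890e-01,  3.38921865e-05, -1.08890960e-03]), 'contact_force': array([ 0.76384586, -0.65591563, -0.08230897]), 'wrist_torque': array([ 0.03054902, -0.01279533, -0.01235507]), 'finger_force': 0.0, 'opening': 1.0012043088436093}
```

View pics/scene0.png

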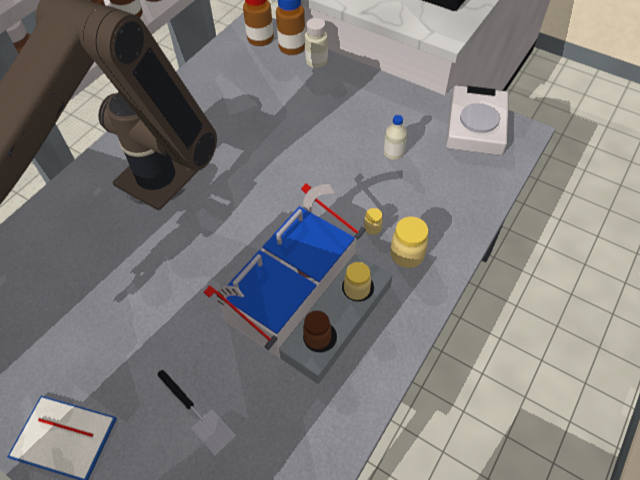

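View pics/top0.png

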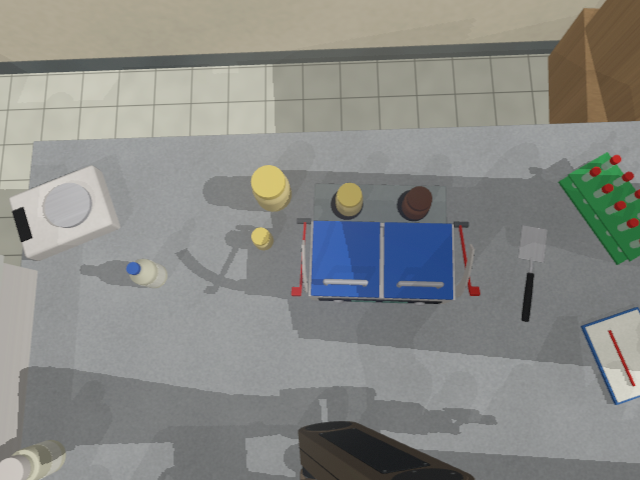

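The top view shows the brown jar (417,203) behind the right lid, whose handle is at (420,284). The right pointer's red tab is at (474,291), or (210,291) in the scene view. Next I measure the chamber pose and the pointer angle.

```bash
cat > h.py <<'E'
import numpy as np, cv2
from plant import ctrl
def ray(c,p):
    d=c["R"].T@np.array([(p[0]-c["cx"])/c["fx"],(p[1]-c["cy"])/c["fy"],1.]); return -c["R"].T@c["t"],d/np.linalg.norm(d)
def plane(c,p,z):
    o,d=ray(c,p); return o+d*(z-o[2])/d[2]
def tri(r):
    A=sum(np.eye(3)-np.outer(d,d) for o,d in r); b=sum((np.eye(3)-np.outer(d,d))@o for o,d in r); return np.linalg.solve(A,b)
def proj(c,X):
    q=c["R"]@X+c["t"]; return np.array([c["fx"]*q[0]/q[2]+c["cx"],c["fy"]*q[1]/q[2]+c["cy"]])
E
cat > m.py <<'E'
from h import *
T=ctrl.read_camera("top");S=ctrl.read_camera("scene")
hs=lambda c:cv2.cvtColor(c["image"],cv2.COLOR_RGB2HSV)
def box(m,x0,x1,y0,y1):
    o=np.zeros_like(m);o[y0:y1,x0:x1]=m[y0:y1,x0:x1];return o
blue=box(cv2.inRange(hs(T),(105,150,60),(130,255,255)),295,470,210,310)
ys,xs=np.nonzero(blue)
P=np.array([plane(T,(x,y),.1405)[:2] for x,y in zip(xs,ys)],np.float32)
r=cv2.minAreaRect(P);print("rect",r);print(cv2.boxPoints(r))
hd=[]
for x0,x1 in((315,375),(390,450)):
    m=box(cv2.inRange(hs(T),(0,0,110),(179,110,255)),x0,x1,274,294)
    n,l,st,ce=cv2.connectedComponentsWithStats(m);k=1+np.argmax(st[1:,4]);print("bar",st[k],ce[k],plane(T,ce[k],.1755));hd.append(plane(T,ce[k],.1755))
def red(c,b):
    h=hs(c);m=cv2.inRange(h,(0,150,90),(6,255,255))|cv2.inRange(h,(172,150,90),(179,255,255));return box(m,*b)
mt=red(T,(450,490,215,305));ms=red(S,(195,285,280,350))
print(mt.sum()//255,ms.sum()//255)
cv2.imwrite("pics/ct.png",cv2.resize(T["image"][205:310,400:500,::-1],None,fx=5,fy=5,interpolation=0))
cv2.imwrite("pics/cs.png",cv2.resize(S["image"][240:355,190:300,::-1],None,fx=5,fy=5,interpolation=0))
for m in(mt,ms):
    for y in range(480):
        x=np.nonzero(m[y])[0]
        if len(x):print(y,x.min(),x.max(),end=" | ")
    print()
E
python3 m.py
```

```text
rect ((0.5848360061645508, -0.11325569450855255), (0.32586121559143066, 0.17841897904872894), 87.0185546875)
[[ 0.48727283 -0.27132577]
 [ 0.66545033 -0.2806058 ]
 [ 0.68239915  0.04481438]
 [ 0.5042217   0.0540944 ]]
bar [323 279  45   8 264] [345.14772727 281.67424242] [ 0.52908804 -0.02570634  0.1755    ]
bar [396 281  48   7 250] [420.044 283.5  ] [ 0.52078826 -0.19377066  0.1755    ]
180 251
225 460 460 | 226 460 460 | 227 459 461 | 228 460 460 | 229 460 461 | 230 460 461 | 231 460 461 | 232 460 461 | 233 460 461 | 234 460 461 | 235 461 462 | 236 461 462 | 237 461 462 | 238 461 462 | 239 461 462 | 240 461 462 | 241 462 462 | 242 462 463 | 243 462 463 | 244 462 463 | 245 462 463 | 246 462 463 | 247 462 463 | 248 463 464 | 249 463 464 | 250 463 464 | 251 463 464 | 252 463 464 | 253 463 464 | 254 464 465 | 255 464 465 | 256 464 465 | 257 464 465 | 258 464 465 | 259 464 465 | 260 464 466 | 261 465 466 | 262 465 465 | 263 465 465 | 264 465 465 | 265 465 465 | 279 469 469 | 280 469 469 | 281 469 469 | 282 468 469 | 283 468 469 | 284 468 469 | 285 468 470 | 286 468 471 | 287 469 478 | 
[... 168 characters left out ...]
 290 205 215 | 291 204 216 | 292 204 218 | 293 205 219 | 294 206 220 | 295 207 221 | 296 208 222 | 297 220 223 | 298 222 224 | 299 223 225 | 300 224 227 | 301 225 228 | 302 226 229 | 303 227 230 | 304 228 231 | 305 229 232 | 306 231 233 | 307 232 235 | 308 233 236 | 309 234 236 | 310 235 237 | 311 236 239 | 312 237 240 | 313 239 241 | 314 240 242 | 315 241 243 | 316 242 244 | 317 243 245 | 318 244 247 | 319 245 248 | 320 246 249 | 321 248 250 | 322 249 251 | 323 250 253 | 324 251 254 | 325 252 255 | 326 253 256 | 327 254 257 | 328 255 258 | 329 257 259 | 330 258 260 | 331 259 262 | 332 260 263 | 333 261 264 | 334 262 265 | 335 263 266 | 336 265 267 | 337 266 268 | 338 267 269 | 339 268 270 |
```

View pics/ct.png

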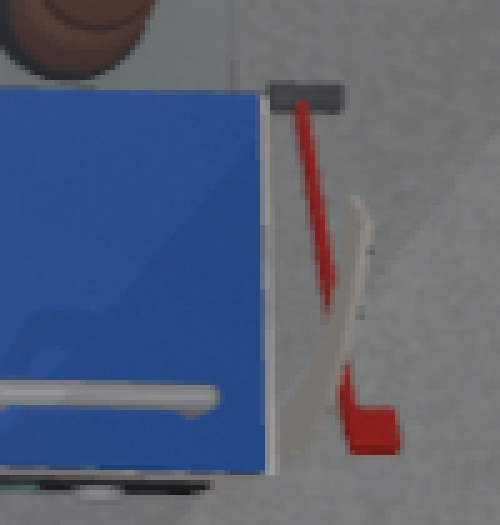

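View pics/cs.png

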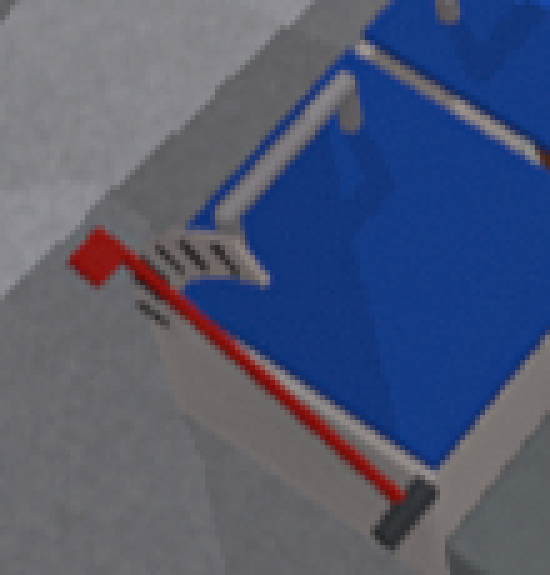

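```bash
cat > p.py <<'E'
from h import *
T=ctrl.read_camera("top");S=ctrl.read_camera("scene")
a=-.051;C=np.array([.595,-.1135,0]);R=np.array([[np.cos(a),-np.sin(a),0],[np.sin(a),np.cos(a),0],[0,0,1]])
def line(c,pts):
    vx,vy,x,y=cv2.fitLine(np.array(pts,np.float32),2,0,.01,.01).ravel()
    n=np.cross(ray(c,(x,y))[1],ray(c,(x+20*vx,y+20*vy))[1]);return n/np.linalg.norm(n)
def strip(c,rows,lo,hi):
    h=cv2.cvtColor(c["image"],cv2.COLOR_RGB2HSV);m=cv2.inRange(h,(0,150,90),(6,255,255))|cv2.inRange(h,(172,150,90),(179,255,255));out=[]
    for y in rows:
        x=np.nonzero(m[y,lo:hi])[0]
        if len(x):out.append((lo+x.mean(),y))
    return line(c,out)
nS=strip(S,range(300,339),195,285);nT=strip(T,range(228,262),450,475)
for nm,d in(("scene+side plane",np.cross(nS,R[:,1])),("two views",np.cross(nS,nT))):
    d=R.T@d;d/=np.linalg.norm(d)*np.sign(-d[0]);print(nm,d,np.arctan2(d[2],-d[0]))
X=tri([ray(S,(212,291.5)),ray(T,(474,291))]);L=R.T@(X-C);print("tab",X,L,np.arctan2(L[2]-.1305,.08-L[0]),np.hypot(L[2]-.1305,.08-L[0]))
for th in(0,.2,.4,.6,.8):print(th,*[proj(c,C+R@np.array([.08-.185*np.cos(th),-.185,.1305+.185*np.sin(th)])) for c in(S,T)])
print("handle",C+R@np.array([-.07,-.085,.1755]))
E
python3 p.py
```

```text
scene+side plane [-0.90205695 -0.          0.43161703] 0.4462846085681795
two views [-0.90417555  0.0014413   0.42715863] 0.44134843009922936
tab [ 0.50087441 -0.30181705  0.20514037] [-0.0844032  -0.19287052  0.20514037] 0.4261819977684456 0.18055358196403185
0 [211.37120742 299.98165912] [460.98333241 301.89986113]
0.2 [209.95623029 293.44400743] [464.90592922 298.98877618]
0.4 [210.92029362 288.47288499] [468.82703262 292.62016911]
0.6 [214.39787022 285.38110251] [472.54395575 282.80098545]
0.8 [220.42638713 284.44123846] [475.8343722  269.78653363]
handle [ 0.52075789 -0.19482103  0.1755    ]
```

>>> drive_tool(
  moves=[
    [[0, 0, 0], [0, 0, -0.05], 0.085],
    [[0, 0, 0], [0, 0, -0.05], 0.085],
    [[0, 0, -0.16], [0, 0, 0], 0.085],
    [[0, 0, -0.16], [0, 0, 0], 0.085],
    [[0, 0, -0.16], [0, 0, 0], 0.085],
  ],
  grip_force=60,
)

```text
time: 0.92
eef_pos: [0.1518, -0.6576, 0.3484]
tcp_rot: [0.937, 0.349, -0.0, -0.0]
contact_force: [0.2, 0.0, -0.3]
opening: 1.0
finger_force: 0.0
```

>>> drive_tool(
  moves=[
    [[0, 0, -0.16], [0, 0, 0], 0.085],
    [[0, 0, -0.16], [0, 0, 0], 0.085],
    [[0, 0, -0.16], [0, 0, 0], 0.085],
    [[0, 0, -0.16], [0, 0, 0], 0.085],
    [[0, 0, -0.173], [0, 0, 0], 0.085],
  ],
)

```text
time: 1.55
eef_pos: [0.1518, -0.6576, 0.3482]
tcp_rot: [0.723, 0.691, 0.0, -0.0]
contact_force: [0.4, 0.1, -1.1]
opening: 0.997
finger_force: 0.0
```

```bash
cat > d.py <<'E'
import sys
from h import *
from scipy.spatial.transform import Rotation as Q
s=ctrl.get_state();R=Q.from_quat(s["tcp_rot"]);a=-.051
th=float(sys.argv[1]) if len(sys.argv)>1 else 0.
h=float(sys.argv[2]) if len(sys.argv)>2 else 0.
C=np.array([.595,-.1135,0]);Rz=Q.from_euler("z",a);L=Rz*Q.from_euler("y",th)
goal=L*Q.from_matrix(np.array([[0,1,0],[1,0,0],[0,0,-1.]]).T)
X=C+Rz.apply([.08,-.085,.1305])+L.apply([-.15,0,.045+h-.002])
print("t",s["time"],"p",s["eef_pos"],"shift",R.inv().apply(X-s["eef_pos"]).round(4),"turn",(R.inv()*goal).as_rotvec().round(4),"F",s["contact_force"].round(1),s["finger_force"],s["opening"],s["qpos"].round(2))
E
python3 d.py 0 0.12
```

```text
t 1.55 p [ 0.15177709 -0.65764339  0.34820171] shift [0.4791 0.3476 0.0548] turn [-0.     -0.0002  0.0056] F [ 0.4  0.1 -1.1] 0.0 0.99724783839162 [-1.49  0.23  1.46  0.    1.45 -1.45]
```

>>> drive_tool(
  moves=[
    [[0, 0, 0], [0.04, 0.029, 0], 0.085],
    [[0, 0, 0], [0.04, 0.029, 0], 0.085],
    [[0, 0, 0], [0.04, 0.029, 0], 0.085],
    [[0, 0, 0], [0.04, 0.029, 0], 0.085],
    [[0, 0, 0], [0.04, 0.029, 0], 0.085],
  ],
)

```text
time: 2.17
eef_pos: [0.3076, -0.4639, 0.3484]
tcp_rot: [0.725, 0.689, 0.0, 0.0]
contact_force: [-0.3, 0.9, 0.2]
opening: 0.993
finger_force: 0.0
```

>>> drive_tool(
  moves=[
    [[0, 0, 0], [0.04, 0.029, 0], 0.085],
    [[0, 0, 0], [0.04, 0.029, 0], 0.085],
    [[0, 0, 0], [0.04, 0.029, 0], 0.085],
    [[0, 0, 0], [0.04, 0.029, 0], 0.085],
    [[0, 0, 0], [0.04, 0.029, 0], 0.085],
  ],
)

```text
time: 2.8
eef_pos: [0.4626, -0.2716, 0.3485]
tcp_rot: [0.725, 0.689, 0.0, 0.0]
contact_force: [1.1, -0.3, 0.4]
opening: 1.001
finger_force: 0.0
```

>>> drive_tool(
  moves=[
    [[0, 0, 0], [0.04, 0.029, 0], 0.085],
    [[0, 0, 0], [0.039, 0.029, 0], 0.085],
    [[0, 0, 0], [0, 0, 0.03], 0.085],
    [[0, 0, 0], [0, 0, 0.025], 0.085],
    [[0, 0, 0], [0, 0, 0], 0.085],
  ],
)

```text
time: 3.42
eef_pos: [0.5227, -0.1962, 0.2907]
tcp_rot: [0.725, 0.689, -0.001, -0.003]
contact_force: [0.6, -0.2, -0.1]
opening: 0.994
finger_force: 0.0
```

```bash
python3 d.py 0 0; python3 - <<'E'
from h import *
T=ctrl.read_camera("top");S=ctrl.read_camera("scene")
cv2.imwrite("pics/g1.png",np.hstack([cv2.resize(c["image"][y:y+150,x:x+130,::-1],None,fx=3,fy=3) for c,y,x in((T,180,370),(S,210,190))]))
E
```

```text
t 3.425 p [ 0.52273151 -0.19621686  0.29068065] shift [ 0.001  -0.0015  0.1172] turn [-0.0047 -0.0025  0.0004] F [ 0.6 -0.2 -0.1] 0.0 0.9939863924730853 [-0.54  0.    1.82 -0.    1.33 -0.49]
```

View pics/g1.png

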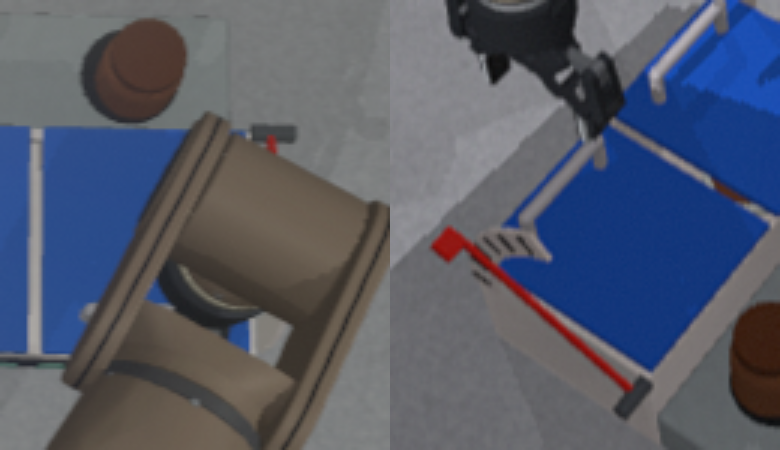

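The view shows the fingers above the right handle and clear of the arc and the pointer. I'll descend now.

>>> drive_tool(
  moves=[
    [[0, 0, 0], [0.001, -0.0015, 0.03], 0.06],
    [[0, 0, 0], [0, 0, 0.03], 0.06],
    [[0, 0, 0], [0, 0, 0.03], 0.06],
    [[0, 0, 0], [0, 0, 0.02], 0.06],
    [[0, 0, 0], [0, 0, 0.006], 0.06],
  ],
)

```text
time: 4.15
eef_pos: [0.5223, -0.1961, 0.177]
tcp_rot: [0.725, 0.689, -0.0, -0.0]
contact_force: [0.3, -1.1, 0.3]
opening: 0.706
finger_force: 0.0
```

>>> drive_tool(
  moves=[
    [[0, 0, 0], [0, 0, 0], 0.04],
    [[0, 0, 0], [0, 0, 0], 0.03],
    [[0, 0, 0], [0, 0, 0], 0.02],
  ],
)

```text
time: 4.53
eef_pos: [0.5229, -0.1963, 0.1785]
tcp_rot: [0.725, 0.689, 0.0, 0.001]
contact_force: [0.3, -0.4, -0.4]
opening: 0.231
finger_force: 0.0
```

```bash
python3 d.py 0 0
```

```text
t 4.525 p [ 0.5229102  -0.19629641  0.17852182] shift [ 0.0014 -0.0022  0.005 ] turn [0.0019 0.001  0.0001] F [ 0.3 -0.4 -0.4] 0.0 0.23139615563584714 [-0.54  0.1   1.93 -0.    1.11 -0.49]
```

>>> drive_tool(
  moves=[
    [[0, 0, 0], [0, -0.002, 0.004], 0.02],
    [[0, 0, 0], [0, 0, 0], 0.0],
    [[0, 0, 0], [0, 0, 0], 0.0],
    [[0, 0, 0], [0, 0, 0], 0.0],
    [[0, 0, 0], [0, 0, 0], 0.0],
  ],
  grip_force=60,
)

```text
time: 5.15
eef_pos: [0.5206, -0.1958, 0.1732]
tcp_rot: [0.725, 0.689, 0.0, 0.0]
contact_force: [4.4, 0.8, -2.3]
opening: 0.115
finger_force: 58.4
```

```bash
python3 d.py 0 0; for t in 0.11 .22 .33 .44; do python3 d.py $t 0;done
```

```text
t 5.15 p [ 0.52064565 -0.19580672  0.17322556] shift [ 0.001   0.0001 -0.0003] turn [ 0.0009 -0.0001 -0.0001] F [ 4.4  0.8 -2.3] 58.376213908195496 0.11484166591181307 [-0.54  0.1   1.94  0.    1.1  -0.49]
t 5.15 p [ 0.52064565 -0.19580672  0.17322556] shift [ 0.001   0.0057 -0.0165] turn [ 1.109e-01 -1.000e-04 -1.000e-04] F [ 4.4  0.8 -2.3] 58.376213908195496 0.11484166591181307 [-0.54  0.1   1.94  0.    1.1  -0.49]
t 5.15 p [ 0.52064565 -0.19580672  0.17322556] shift [ 0.001   0.0131 -0.032 ] turn [ 2.209e-01 -2.000e-04 -1.000e-04] F [ 4.4  0.8 -2.3] 58.376213908195496 0.11484166591181307 [-0.54  0.1   1.94  0.    1.1  -0.49]
t 5.15 p [ 0.52064565 -0.19580672  0.17322556] shift [ 0.001   0.0221 -0.0465] turn [ 3.309e-01 -2.000e-04 -1.000e-04] F [ 4.4  0.8 -2.3] 58.376213908195496 0.11484166591181307 [-0.54  0.1   1.94  0.    1.1  -0.49]
t 5.15 p [ 0.52064565 -0.19580672  0.17322556] shift [ 0.001   0.0327 -0.06  ] turn [ 4.409e-01 -2.000e-04 -1.000e-04] F [ 4.4  0.8 -2.3] 58.376213908195496 0.11484166591181307 [-0.54  0.1   1.94  0.    1.1  -0.49]
```

Grasp is firm. I'll lift along the arc, turning the tool with the lid.

>>> drive_tool(
  moves=[
    [[0.055, 0, 0], [0, 0.0026, -0.0083], 0.0],
    [[0.055, 0, 0], [0, 0.0026, -0.0083], 0.0],
    [[0.055, 0, 0], [0, 0.0026, -0.0083], 0.0],
    [[0.055, 0, 0], [0, 0.0026, -0.0083], 0.0],
    [[0, 0, 0], [0, 0, 0], 0.0],
  ],
)

```text
time: 5.78
eef_pos: [0.5331, -0.1964, 0.2041]
tcp_rot: [0.72, 0.685, -0.076, -0.081]
contact_force: [0.9, -0.4, -6.7]
opening: 0.115
finger_force: 59.1
```

```bash
python3 d.py .22 0; python3 d.py .44 0
```

```text
t 5.775 p [ 0.53309933 -0.19640792  0.20410695] shift [ 0.001   0.0003 -0.0012] turn [-0.0023 -0.0005  0.0007] F [ 0.9 -0.4 -6.7] 59.14247810840607 0.11526435366835362 [-0.49  0.21  1.77 -0.1   1.37 -0.41]
t 5.775 p [ 0.53309933 -0.19640792  0.20410695] shift [ 0.001   0.0133 -0.0329] turn [ 0.2177 -0.0004  0.0007] F [ 0.9 -0.4 -6.7] 59.14247810840607 0.11526435366835362 [-0.49  0.21  1.77 -0.1   1.37 -0.41]
```

>>> drive_tool(
  moves=[
    [[0.055, 0, 0], [0, 0.0027, -0.0084], 0.0],
    [[0.055, 0, 0], [0, 0.0027, -0.0084], 0.0],
    [[0.055, 0, 0], [0, 0.0027, -0.0084], 0.0],
    [[0.055, 0, 0], [0, 0.0027, -0.0084], 0.0],
    [[0, 0, 0], [0, 0, 0], 0.0],
  ],
)

```text
time: 6.4
eef_pos: [0.5527, -0.1974, 0.2326]
tcp_rot: [0.707, 0.672, -0.151, -0.16]
contact_force: [-2.6, -0.2, -5.8]
opening: 0.12
finger_force: 59.6
```

>>> drive_tool(
  moves=[
    [[0, 0, 0], [0, 0, 0], 0.0],
    [[0, 0, 0], [0, 0, 0], 0.0],
    [[0, 0, 0], [0, 0, 0], 0.0],
  ],
)

```text
time: 6.78
eef_pos: [0.5534, -0.1975, 0.2336]
tcp_rot: [0.707, 0.672, -0.15, -0.158]
contact_force: [-0.0, 0.1, -9.3]
opening: 0.116
finger_force: 59.4
```

```bash
python3 d.py .44 0; python3 - <<'E'
from h import *
S=ctrl.read_camera("scene");T=ctrl.read_camera("top")
cv2.imwrite("pics/e.png",np.hstack([cv2.resize(c["image"][y:y+150,x:x+130,::-1],None,fx=3,fy=3,interpolation=0) for c,y,x in((T,180,370),(S,220,190))]))
E
```

```text
t 6.775 p [ 0.5534366  -0.19747494  0.23357305] shift [ 0.001  -0.      0.0003] turn [ 0.0007 -0.0004  0.0001] F [-0.   0.1 -9.3] 59.36800718307495 0.11619032083363877 [-0.45  0.33  1.59 -0.17  1.63 -0.37]
```

View pics/e.png

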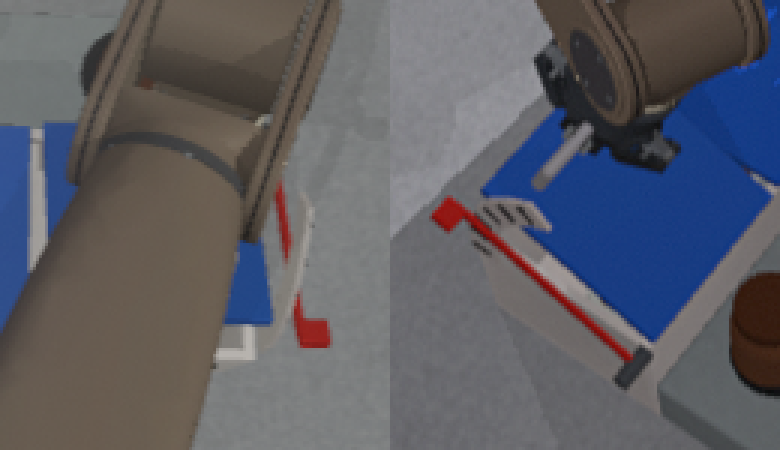

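The lid is lifted. The front right corner of its top face shows at scene (221.7,284.3) and top (460,288). As an independent check, I'll compare that corner with its predicted position.

```bash
sed -i '/^for th/,$d' p.py; cat >> p.py <<'E'
for th in(.36,.4,.44,.48,.52):
    c_,s_=np.cos(th),np.sin(th)
    print(th,*[proj(c,C+R@np.array([.08-.18*c_+z*s_,-.165,.1305+.18*s_+z*c_])).round(1) for c in(S,T) for z in(0,.01)])
E
python3 p.py
```

```text
scene+side plane [-0.90422975 -0.          0.42704632] 0.4412237374970398
two views [-0.91262063  0.00587042  0.40876536] 0.42110854634887646
tab [ 0.50087441 -0.30181705  0.20514037] [-0.0844032  -0.19287052  0.20514037] 0.4261819977684456 0.18055358196403185
0.36 [217.8 284.6] [218.3 283.3] [458.6 291.9] [459.6 289.8]
0.4 [218.2 283.7] [218.9 282.6] [459.3 290.4] [460.3 288.1]
0.44 [218.7 282.9] [219.5 281.9] [460.  288.7] [460.9 286.3]
0.48 [219.3 282.3] [220.2 281.3] [460.7 286.9] [461.6 284.3]
0.52 [220.  281.6] [221.1 280.8] [461.3 285. ] [462.3 282.2]
```

The lid is at about 0.43 rad by camera and 0.44 by the arm, and the pointer reads about 0.44. I'm handing it in.

```bash
python3 -c "
from plant import ctrl
s=ctrl.get_state();print(s['dq'].round(3),s['finger_force']);print(ctrl.sign_off())"
```

```text
[ 0.001  0.    -0.004 -0.001  0.004 -0.001] 59.339507818222046
the job is handed in; nothing more can be done
None
```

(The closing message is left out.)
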